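# Press the tray's new bumper strips, ball aboard

## Robot

A 7-joint arm with a two-finger parallel gripper is mounted at the origin on the work surface. World frame = base frame: x ahead of the robot, y to its left, z up, the work surface at z = 0. Lengths are in mm, angles in degrees, forces in N, time in s.
With the tool pointing down it reaches from about 400 to 875 mm from the base axis. Payload 6.5 kg.
Tool frame: the origin (TCP) lies at the very end of the fingers, on their centre line; the grasp point (between the pads) lies 19 mm behind it; z points along the fingers, y is the line along which they close (so a half turn about z gives the same grasp; the last joint's range is limited). The gripper opens to 85 mm and grips with 20 to 120 N. Pads are 22 mm wide; open, the fingers measure 114 mm over their backs; the gripper's body (76 mm by 85 mm) begins 54 mm behind the grasp point. The pads swing forward as they close: fully open they stand 13 mm farther back than shut.
Start: joints at [62.441, 30.733, -0.252, 88.115, 0.149, 61.152, -4.079], TCP at [261.949, -594.872, 231.29] pointing down, gripper open.
Joint ranges: [-154.64, 154.64], [-21.42, 123.67], [-72.66, 72.17], [13.99, 137.28], [-74.86, 254.86], [10.95, 109.41], [-158.01, 158.01]. Speed limits (degrees/s): [136.94, 136.94, 180, 180, 180, 180, 180].

## Interface

Orientations are given as a 3x3 rotation matrix whose columns are the frame's x, y, z axes.
In Python, from plant import bot gives the robot as it stands.
- The arm moves only by the tool servo_tool, never from a script. Its argument "plan" is text: rows parted by semicolons, each of 6 numbers parted by spaces: the shift along the tool's x, y, z in cm, then the turn, a rotation vector about the tool's x, y, z in rad. A call has 1 to 5 rows; each row is the pose to reach, as a shift and turn from the pose commanded when the call began, along the tool's axes at that moment; what a row does not reach only later rows make up. A row lasts 1/12 s, in which the tool goes at most 41.7 mm and 7.16 degrees, less where a joint would pass 70% of its speed; a pose out of reach is approached as far as the arm can. A call with a gripper value outside its range is refused whole. "fingers" is the closure in counts, from 0 (fully open) to 255 (shut), set as the call begins (left out, the last holds). The fingers move at their own pace and stop on an object; the grip force is fixed at half the most. Time passes only in rows, so rows that repeat a pose let the fingers close. It gives the time, the measured TCP pose, the force, the opening and the grip force at its end, in the units of the state.
- bot.get_obs(): the state, without advancing time (a new reading comes with each control period).
- bot.read_camera(name): name is "scene" or "top" or "wrist"; returns a dict with "frame" (400x640x3 uint8, red, green, blue), "fx", "fy", "cx", "cy" (pixels), "R" (3x3) and "t" (3): a world point X has camera coordinates R X + t; the wrist camera has in their place "hand_eye" (4x4, takes a point from camera to tool coordinates, whose origin is the TCP and whose axes are the flange's). Camera axes: x right, y down, z forward; pixel columns grow to the right and rows downward; lengths in mm; the calibration is good to about 2 mm. A picture is of the moment at which its call begins: read the wrist's pose just before it. There is no depth.
- bot.hand_in(): hands the job in; it is judged then, once.
The state is a dict: "time": time; "joint_positions": joint angles; "joint_velocities": joint speeds; "joint_efforts": joint torques, N m; "eef_pos": TCP position; "tool_rot": TCP orientation; "force": force on the tool from outside, world axes, zero at the start; "torque": the same for the moment, N m; "finger_gap": finger opening in mm; "finger_force": force on a finger pad.
Only numpy, scipy, OpenCV 4.12 (cv2) and the standard library are available. Lean on these libraries where they do the work, as an engineer would, in place of code of your own. Each camera call takes 0.05 s, during which the arm holds its last target. There are 200 camera calls.

## Task

The ball tray has two freshly glued bumper strips. Lift the tray by its bar, keep it level so that the orange ball stays in the middle of its hollow, and press the blue strip squarely against the middle of the cork pad so that the pad goes in about a centimetre, for a good second. Then draw the tray back clear of the pad, give it a level quarter turn in the air so that the green strip faces the pad, press the green strip in the same way, and finish like that: still holding the tray in the gripper, level, green strip pressing the pad in, ball centred; leave the other things on the shelf where they are.

Things in the scene. Friction and masses are not known exactly. Their poses are not given: they have to be found in the camera images.
- tray_center (a point): Ball tray: square, mid-brown wood, 120 x 120 mm, 24 mm high, 0.2 to 0.3 kg, on the shelf; a shallow conical hollow 100 mm across slopes up 14 degrees from the middle. The point is on the tray's axis 12 mm above its underside; z up, x along the bar to the green-strip side, y to the blue-strip side. A quarter turn anticlockwise (from above) brings green to where blue pointed.
- tray: The same ball tray; this is its origin, at the centre of its underside, axes as for tray_center.
- tray_handle (a point): Centre of the tray's carrying bar, on the tray's axis 85 mm above the tray's underside: a pale straight wooden bar along the tray's x, 14 mm thick (along y) and 16 mm high, 100 mm clear between its two legs (8 x 14 mm, standing on the tray at x = -54 and +54 mm). Axes as for tray_center.
- blue_strip (a point): Middle of the outer face of the blue bumper strip (90 mm long, 20 mm high, 6 mm thick, with a thin blue lip on the tray's top edge) on the tray's +y side: 66 mm from the tray's axis, 12 mm above the underside. Axes as for tray_center.
- green_strip (a point): Middle of the outer face of the green bumper strip (same sizes) on the neighbouring +x side: 66 mm from the tray's axis, 12 mm above the underside. Axes as for tray_center.
- ball_center (a point): Centre of the loose orange ball, 36 mm in diameter, 25 g, resting in the middle of the tray's hollow, its top 43 mm above the tray's underside (34 mm below the bar).
- press: The bent steel bracket, fixed to the shelf: a 120 mm wide, 118 mm high upright plate, its foot 85 mm deep running away behind it. Origin on the shelf, 12 mm in front of the upright; x is the pressing direction, from the pad into the bracket, horizontal (roughly away from the robot); z up. Nothing lies under or in front of the pad.
- pad_face (a point): Middle of the front face of the cork-faced press pad on that bracket, 30 mm in front of the bracket's origin and 85 mm above the shelf; the face is 90 mm wide, 46 mm high and upright, square to x, which points into the pad (axes as for the bracket). It moves with the pad.
- pad (a joint): How far the pad is pushed in along the bracket's x, m: 0 at rest, 0.020 at its stop. A soft spring of 200 N/m brings it back (about 2 N at 10 mm).
- ring_rattle: Bystander: yellow plastic ring, 80 mm across, 14 mm high; origin at the centre of its underside.
- dumbbell_rattle: Bystander: beechwood dumbbell rattle lying along its x, 114 mm long, 38 mm high; origin under its middle.
- teether: Bystander: mint flower-shaped teether, 72 mm across, 12 mm high; origin at the centre of its underside.
- cup: Bystander: red stacking cup, 64 mm across the rim, 50 mm high; origin at the centre of its underside.
Mind the look-alikes: they are no part of the job. What is shaped like the tray but purple, red or turquoise is not meant.

How it is judged:
By the outcome, as a careful person would: the job done as asked, in the order asked, and still so for the second after the job is handed in, while the arm keeps its last pose, push and grip.
It also fails if it takes over 58 s, if anything falls off the work surface, if the arm or the gripper's body presses on something with over 40 N, if the wrist force passes 120 N, or if a joint passes its speed limit or range.

## Working session

There is one attempt and no reset: what is moved stays moved. The work goes in short steps, Python scripts to look and compute and a tool call to move; the robot and the scene stay as the last step left them, time stands still between calls to the robot, and variables do not carry over. Pictures are saved under pics/ and viewed, at most 10 in all, crops included, and the job is handed in when it is done.

Besides the shell and the picture viewer there is one more tool, called as a command line: name --argument value ..., lists and objects as JSON in quotes. servo_tool: Moves the arm, as the interface text tells. Its arguments: {"type":"object","properties":{"plan":{"type":"string"},"fingers":{"type":"number"}},"required":["plan"]}

```bash
ls; mkdir -p pics
cat > h.py <<'E'
import numpy as np, cv2
from plant import bot
def snap(n,f):
    o=bot.get_obs(); c=bot.read_camera(n); cv2.imwrite('pics/'+f,c['frame'][:,:,::-1]); 
    d={k:np.array(v) for k,v in c.items() if k!='frame'}
    if n=='wrist':
        H=d['hand_eye']; Rt=np.array(o['tool_rot']); Rc=Rt@H[:3,:3]; C=Rt@H[:3,3]+np.array(o['eef_pos']); d['R']=Rc.T; d['t']=-Rc.T@C
    np.savez('pics/'+f[:-4]+'.npz',**d); return c['frame'],d
def load(f): return np.load('pics/'+f+'.npz')
def pt(d,u,v,z):
    r=d['R'].T@np.array([(u-d['cx'])/d['fx'],(v-d['cy'])/d['fy'],1]); C=-d['R'].T@d['t']
    return C+r*(z-C[2])/r[2]
def px(d,X):
    c=d['R']@np.array(X)+d['t']; return np.array([d['fx']*c[0]/c[2]+d['cx'],d['fy']*c[1]/c[2]+d['cy']])
E
python3 - <<'E'
from h import *
a,d=snap('scene','s1.png'); b,e=snap('top','t1.png'); print(bot.get_obs()); print(d,e)
cv2.imwrite('pics/st.png',cv2.resize(np.vstack([a,b]),(480,600))[:,:,::-1])
E
```

```text
pics
{'time': 0.1, 'joint_positions': array([62.44077   , 30.77446586, -0.25424265, 88.16417955,  0.14924818,
       61.15258593, -4.08062952]), 'joint_velocities': array([-0.10904727, -0.06575703, -0.11133747, -0.19295948,  0.03313809,
       -0.02229327,  0.08439797]), 'joint_efforts': array([ 3.75203061e-03, -5.84564459e+01,  1.05265070e+00, -2.59773123e+01,
        1.26510527e-02,  4.62317621e-03,  2.56711772e-06]), 'eef_pos': array([ 261.71060696, -594.36562289,  230.49174128]), 'tool_rot': array([[ 9.15176004e-01,  4.03053744e-01, -7.49303004e-04],
       [ 4.03054422e-01, -9.15174944e-01,  1.39846982e-03],
       [-1.22084838e-04, -1.58185591e-03, -9.99998741e-01]]), 'force': array([ 0.1736685 ,  0.03378817, -0.62363601]), 'torque': array([-0.03385895, -0.00374856, -0.0803299 ]), 'finger_force': 0.0, 'finger_gap': 85.33967527795481}
{'fx': array(363.41545472), 'fy': array(363.41545472), 'cx': array(324.26154492), 'cy': array(198.17543885), 'R': array([[-0.80769017,  0.58944077,  0.01400584],
       [ 0.49455574,  0.69022344, -0.5282104 ],
       [-0.3210159 , -0.41970368, -0.84899801]]), 't': array([ 383.71374723, -254.31650135, 1280.66496612])} {'fx': array(458.57564986), 'fy': array(458.57564986), 'cx': array(317.98934931), 'cy': array(197.10413989), 'R': array([[ 1.66578455e-02, -9.99858326e-01,  2.41733562e-03],
       [-9.84288856e-01, -1.68233918e-02, -1.75762398e-01],
       [ 1.75778165e-01,  5.48466353e-04, -9.84429650e-01]]), 't': array([  68.09266642,  535.60593712, 1402.87443216])}
```

View pics/t1.png

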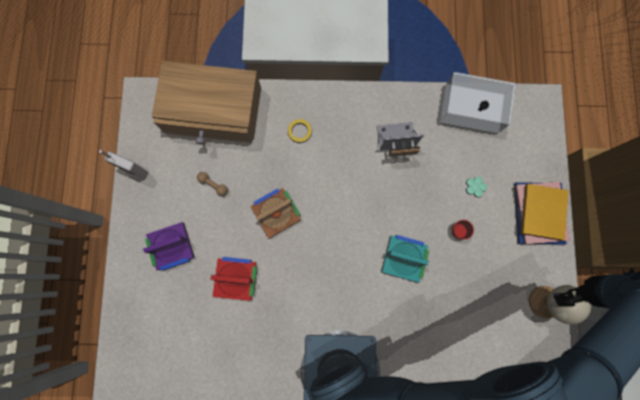

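View pics/s1.png

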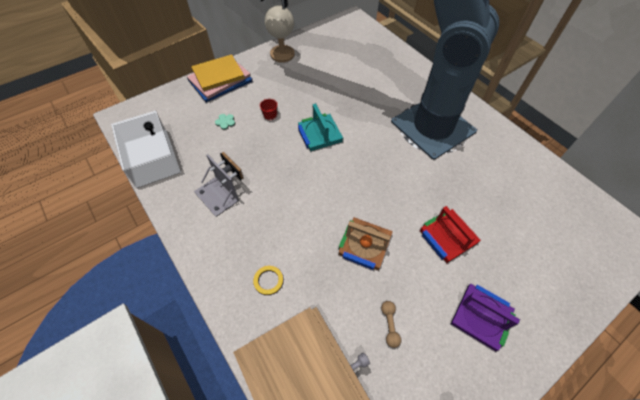

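Four tray shapes appear in the top view: purple (170,246), red (235,280), turquoise (406,258) and mid-brown (275,212). The brown one, with the orange ball, is the one meant. The bracket is at about (400,140), with its cork pad on the near side. I'll confirm in an enlarged crop.

Run:
```python
from h import *
a=cv2.imread('pics/t1.png')
f=lambda x,y:cv2.resize(a[y:y+70,x:x+66],None,fx=6,fy=6,interpolation=cv2.INTER_CUBIC)
cv2.imwrite('pics/c1.png',np.hstack([f(242,178),f(368,105)]))
d=load('t1');print(pt(d,275,212,24),pt(d,402,152,85))
```

```text
[487.86678606 213.65614804  24.        ] [ 675.803903   -183.89039096   85.        ]
```

View pics/c1.png

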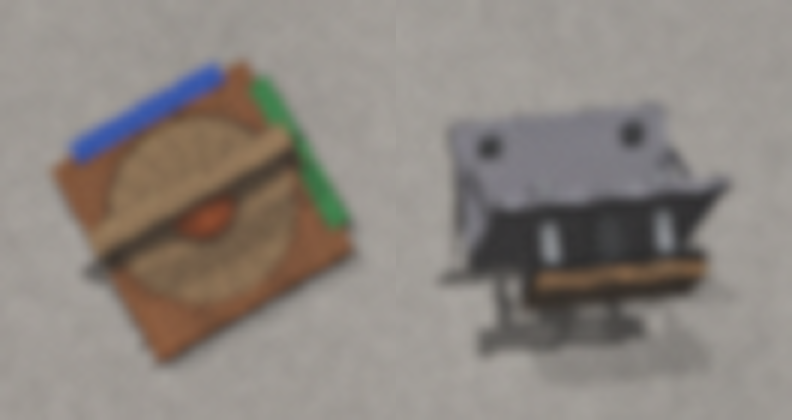

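The crop confirms the brown tray with the orange ball. Its blue strip is at the upper left and its green strip at the right. The cork pad's top edge runs from about (391.5,150) to (419.5,149) in full-image pixels.

Run:
```python
from h import *
np.set_printoptions(precision=1,suppress=True)
d=load('t1');print('cam',-d['R'].T@d['t'])
for n,z,P in [('traycorn',24,[(251.2,205.5),(282.8,188.3),(300.7,219.7),(268.7,238.3)]),
 ('bar',93,[((95+0)/6+242,240/6+178),(290/6+242,140/6+178)]),
 ('padtop',108,[(391.5,150.3),(419.5,148.7)]),('padmid',108,[(391.5,152.5),(419.5,150.5)]),
 ('uprtop',118,[((490-396)/6+368,208/6+105),((728-396)/6+368,183/6+105)]),
 ('foot',3,[(377,126.7),(412,122.5)])]:
  Q=np.array([pt(d,*p,z) for p in P]); print(n,Q.tolist(),Q.mean(0)); v=Q[1]-Q[0]; print(np.linalg.norm(v),np.degrees(np.arctan2(v[1],v[0])))
c=bot.read_camera('wrist');print(c['hand_eye'],c['fx'])
```

```text
cam [ 279.5   76.3 1475. ]
traycorn [[507.5859231518117, 290.5460654373175, 24.0], [565.4472877588673, 191.07023882458742, 24.0], [464.4939578427901, 130.9885335797734, 24.0], [403.5574925690757, 230.79041782590332, 24.0]] [485.3 210.8  24. ]
115.07987484558961 -59.81503869349518
bar [[458.68254891503983, 258.60942543662225, 93.0], [511.6600081891322, 161.37680926577116, 93.0]] [485.2 210.   93. ]
110.72846444598683 -61.41612063849565
padtop [[674.1096816379853, -147.26044949242242, 108.0], [680.7242178265501, -233.805460847785, 108.0]] [ 677.4 -190.5  108. ]
86.7974140138384 -85.62944592482647
padmid [[667.08974949244, -147.17957715776305, 108.0], [674.9704779831279, -233.6774229198669, 108.0]] [ 671.  -190.4  108. ]
86.85610630824208 -84.79421369099818
uprtop [[704.6567859863153, -121.91461949661986, 118.0], [720.1311263599632, -244.29218296138157, 118.0]] [ 712.4 -183.1  118. ]
123.35202977483301 -82.79333696902513
foot [[785.4988505413608, -116.73662940919137, 3.0], [802.2985609768386, -234.44553050274436, 3.0]] [ 793.9 -175.6    3. ]
118.90170590604555 -81.87745710814895
[[  -0.    -1.    -0.3   68.9]
 [   1.    -0.    -0.     0.9]
 [   0.    -0.3    1.  -142.9]
 [   0.     0.     0.     1. ]] 308.624275387049
```

Add to h.py:
```python
def go(x,y,z,yaw):
    """shift (cm) and rotvec to bring TCP to x,y,z pointing straight down with tool y at azimuth yaw deg"""
    from scipy.spatial.transform import Rotation as Ro
    np.set_printoptions(precision=3,suppress=True)
    o=bot.get_obs(); R=np.array(o['tool_rot']); p=np.array(o['eef_pos']); a=np.radians(yaw)
    Y=np.array([np.cos(a),np.sin(a),0]); Z=np.array([0,0,-1.]); T=np.c_[np.cross(Y,Z),Y,Z]
    print('t',o['time'],'pos',p,'yawy',np.degrees(np.arctan2(R[1,1],R[0,1])),'tilt',R[:2,2],'F',o['force'],'gap',o['finger_gap'],'j',o['joint_positions'])
    print('shift cm',R.T@(np.array([x,y,z])-p)/10,'rot',Ro.from_matrix(R.T@T).as_rotvec())
```

```text
(no output)
```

servo_tool --plan "3.6 -1.9 0 0 0 -0.12; 7.2 -3.9 0 0 0 -0.24; 10.8 -5.9 0 0 0 -0.36; 14.4 -7.9 0 0 0 -0.48; 18 -9.9 0 0 0 -0.6" --fingers 0

```text
time: 0.57
eef_pos: [387.5, -429.9, 231.2]
tool_rot: [[0.523, 0.852, -0.0], [0.852, -0.523, 0.0], [-0.0, -0.0, -1.0]]
force: [1.4, -0.8, 0.1]
finger_gap: 85.7
finger_force: 0.0
```

```bash
python3 -c "
from h import *
go(485,210,190,29.5)"
```

```text
t 0.5667 pos [ 387.481 -429.923  231.181] yawy -31.527544867256108 tilt [-0.  0.] F [ 1.422 -0.819  0.105] gap 85.68357212444486 j [ 51.89   24.283 -11.005  98.778   5.349  57.463   7.427]
shift cm [ 59.646 -25.149   4.122] rot [-0.    -0.    -1.065]
```

servo_tool --plan "3.8 -1.6 0 0 0 -0.12; 7.6 -3.2 0 0 0 -0.24; 11.4 -4.8 0 0 0 -0.36; 15.2 -6.4 0 0 0 -0.48; 19 -8 0 0 0 -0.6"

```text
time: 0.98
eef_pos: [418.8, -226.2, 231.2]
tool_rot: [[-0.05, 0.999, -0.0], [0.999, 0.05, -0.0], [-0.0, -0.0, -1.0]]
force: [0.6, 0.2, 0.7]
finger_gap: 85.2
finger_force: 0.0
```

```bash
python3 -c "
from h import *
go(485,210,190,29.5)"
```

```text
t 0.9833 pos [ 418.83  -226.185  231.24 ] yawy 2.8551939102295183 tilt [-0. -0.] F [0.558 0.183 0.675] gap 85.16692479243574 j [ 42.901  15.395 -23.293 112.641   7.537  53.409  18.703]
shift cm [43.236  8.782  4.11 ] rot [-0.     0.    -0.465]
```

servo_tool --plan "4.1 0.8 0 0 0 -0.1; 8.2 1.7 0 0 0 -0.2; 12.3 2.5 0 0 0 -0.3; 16.4 3.3 0 0 0 -0.4; 20.5 4.2 0 0 0 -0.465"

```text
time: 1.4
eef_pos: [451.5, -20.6, 231.4]
tool_rot: [[-0.491, 0.871, 0.0], [0.871, 0.491, -0.0], [-0.0, -0.0, -1.0]]
force: [1.2, -0.5, -0.5]
finger_gap: 85.3
finger_force: 0.0
```

servo_tool --plan "3.2 2.5 0 0 0 0; 6.4 5 0.3 0 0 0; 9.6 7.5 0.6 0 0 0; 12.8 10 1 0 0 0; 16 12.5 1 0 0 0"

```text
time: 1.82
eef_pos: [482.6, 179.7, 220.5]
tool_rot: [[-0.487, 0.873, -0.001], [0.873, 0.487, -0.001], [-0.0, -0.001, -1.0]]
force: [0.7, 0.4, -0.3]
finger_gap: 85.4
finger_force: 0.0
```

servo_tool --plan "1 1 0 0 0 0; 2.2 1.8 0 0 0 0; 2.2 1.8 0 0 0 0; 2.2 1.8 0 0 0 0"

```text
time: 2.15
eef_pos: [487.7, 206.3, 221.0]
tool_rot: [[-0.488, 0.873, -0.001], [0.873, 0.488, -0.0], [0.0, -0.001, -1.0]]
force: [0.1, -1.4, 0.7]
finger_gap: 85.6
finger_force: 0.0
```

```bash
python3 -c "
from h import *
go(485,210,66,29.5)
snap('wrist','w1.png')"
```

```text
t 2.15 pos [487.72  206.296 220.976] yawy 29.240177655896915 tilt [-0.001 -0.   ] F [ 0.109 -1.447  0.665] gap 85.63781593671753 j [  1.957  24.252 -37.767 105.268  17.561  56.446 -13.973]
shift cm [ 0.455 -0.044 15.498] rot [-0.001 -0.    -0.005]
```

View pics/w1.png

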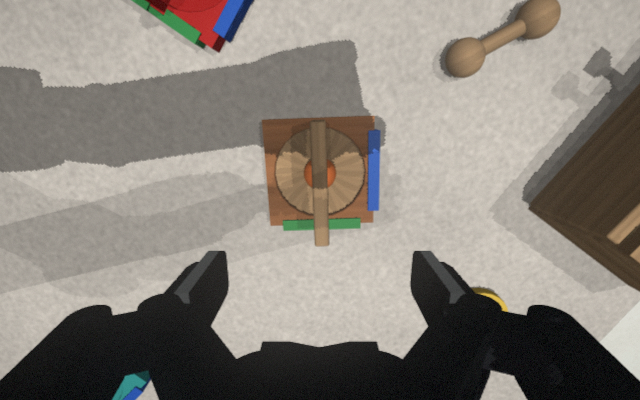

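The wrist view shows the brown tray below. The bar runs from (318.5,122) to (321.5,246), and the ball is at (320,173).

```bash
python3 -c "
from h import *
np.set_printoptions(precision=1,suppress=True)
d=load('w1')
A=pt(d,318.5,122,93);B=pt(d,321.7,246,93);v=B-A;print(A,B,(A+B)/2,np.linalg.norm(v),np.degrees(np.arctan2(v[1],v[0])))
Q=np.array([pt(d,*p,24) for p in [(263,120),(374,116),(380,220),(271,225)]]);print(Q,Q.mean(0),[np.linalg.norm(Q[i]-Q[i-1]) for i in range(4)])
for i in range(4): v=Q[i]-Q[i-1];print(np.degrees(np.arctan2(v[1],v[0])))
print(pt(d,320,173,30))
go(485,210,66,29.5)"
```

```text
[457.  259.7  93. ] [515.4 161.4  93. ] [486.2 210.6  93. ] 114.33973571459272 -59.27581189248236
[[405.1 231.1  24. ]
 [506.1 292.3  24. ]
 [574.2 196.6  24. ]
 [466.2 129.1  24. ]] [487.9 212.3  24. ] [np.float64(118.89471448533034), np.float64(118.11321560440138), np.float64(117.44680859769385), np.float64(127.36688553633324)]
120.90323085426672
31.220481708543996
-54.588523866037
-147.98769758616044
[485.5 211.8  30. ]
t 2.2 pos [487.838 205.152 220.917] yawy 29.145324640502103 tilt [-0.001 -0.001] F [0.455 0.218 0.842] gap 85.20526462507908 j [  2.029  24.224 -37.727 105.305  17.565  56.45  -13.97 ]
shift cm [ 0.57   0.006 15.491] rot [-0.001  0.001 -0.006]
```

servo_tool --plan "0.4 0.1 2 0 0 -0.01; 0.6 0.1 5 0 0 -0.02; 0.6 0.1 8 0 0 -0.02; 0.6 0.1 10 0 0 -0.02; 0.6 0.1 11 0 0 -0.02"

```text
time: 2.62
eef_pos: [484.7, 209.0, 108.7]
tool_rot: [[-0.503, 0.864, -0.004], [0.864, 0.503, -0.003], [-0.001, -0.005, -1.0]]
force: [-0.6, -0.7, 0.5]
finger_gap: 85.3
finger_force: 0.0
```

```bash
python3 -c "
from h import *
go(486,211,67,30.2)
snap('wrist','w2.png')"
```

```text
t 2.6167 pos [484.724 208.958 108.719] yawy 30.182310734377854 tilt [-0.004 -0.003] F [-0.605 -0.676  0.537] gap 85.32291833919646 j [ -2.565  33.199 -33.222 110.127  25.451  44.365 -19.979]
shift cm [0.115 0.232 4.171] rot [-0.005  0.001 -0.   ]
```

View pics/w2.png

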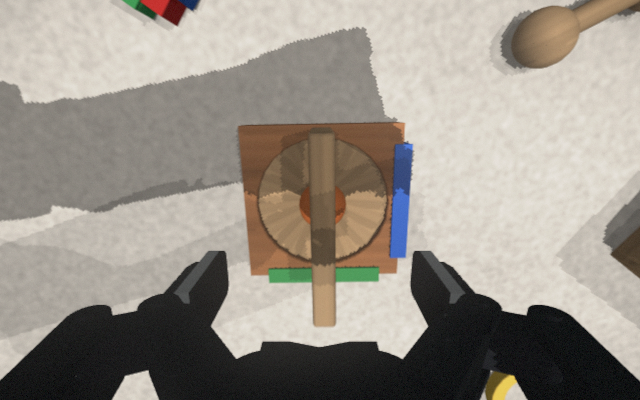

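The closer view shows the bar from (321.5,130) to (324.5,326), midway between the open fingers.

```bash
python3 -c "
from h import *
np.set_printoptions(precision=1,suppress=True)
d=load('w2')
A=pt(d,321.5,130,93);B=pt(d,324.5,326,93);v=B-A;print(A,B,(A+B)/2,np.linalg.norm(v),np.degrees(np.arctan2(v[1],v[0])))
go(486,211,67,30.2)"
```

```text
[455.1 261.7  93. ] [514.9 163.   93. ] [485.  212.4  93. ] 115.40209390595534 -58.80848198059056
t 2.6667 pos [484.447 209.15  108.247] yawy 30.19918867282395 tilt [-0.004 -0.003] F [-0.427 -0.545  0.096] gap 85.31943304041073 j [ -2.594  33.252 -33.216 110.128  25.455  44.358 -19.989]
shift cm [0.083 0.249 4.123] rot [-0.005  0.    -0.   ]
```

servo_tool --plan "0.2 0.2 1 -0.005 0 -0.01; 0.2 0.2 2.2 -0.005 0 -0.015; 0.2 0.2 3.3 -0.005 0 -0.015; 0.2 0.2 4.1 -0.005 0 -0.015; 0.2 0.2 4.1 -0.005 0 -0.015"

```text
time: 3.08
eef_pos: [485.8, 214.1, 68.8]
tool_rot: [[-0.518, 0.856, 0.002], [0.856, 0.518, 0.001], [0.0, 0.003, -1.0]]
force: [0.3, -1.1, 0.1]
finger_gap: 85.2
finger_force: 0.0
```

servo_tool --plan "0 0 0 0 0 0; 0 0 0 0 0 0; 0 0 0 0 0 0; 0 0 0 0 0 0; 0 0 0 0 0 0" --fingers 255

```text
time: 3.5
eef_pos: [487.0, 214.8, 70.7]
tool_rot: [[-0.518, 0.856, 0.005], [0.856, 0.517, 0.003], [-0.0, 0.006, -1.0]]
force: [-0.7, -0.1, 0.3]
finger_gap: 25.5
finger_force: 0.0
```

servo_tool --plan "0 0 0 0 0 0; 0 0 0 0 0 0; 0 0 0 0 0 0; 0 0 0 0 0 0; 0 0 0 0 0 0"

```text
time: 3.92
eef_pos: [486.6, 214.5, 70.4]
tool_rot: [[-0.518, 0.856, 0.004], [0.856, 0.518, 0.002], [-0.0, 0.005, -1.0]]
force: [-1.6, -2.4, 4.6]
finger_gap: 12.6
finger_force: 60.8
```

```bash
python3 -c "
from h import *
go(486,211,67,30.2)"
```

```text
t 3.9167 pos [486.58  214.544  70.43 ] yawy 31.17068947396459 tilt [0.004 0.002] F [-1.594 -2.351  4.583] gap 12.560833831501972 j [ -4.705  36.692 -31.095 110.894  28.751  39.944 -22.07 ]
shift cm [-0.273 -0.235  0.342] rot [0.005 0.    0.017]
```

servo_tool --plan "0 0 -0.1 0 0 0; 0 0 -0.3 0 0 0; 0 0 -0.6 0 0 0; 0 0 -1 0 0 0; 0 0 -1.5 0 0 0"

```text
time: 4.33
eef_pos: [486.5, 214.6, 85.4]
tool_rot: [[-0.518, 0.856, 0.004], [0.856, 0.518, 0.003], [0.0, 0.005, -1.0]]
force: [0.2, -0.4, -2.3]
finger_gap: 12.8
finger_force: 59.7
```

servo_tool --plan "0 0 -0.6 0 0 0; 0 0 -1.3 0 0 0; 0 0 -2 0 0 0; 0 0 -2.8 0 0 0; 0 0 -3.5 0 0 0"

```text
time: 4.75
eef_pos: [486.7, 214.7, 121.4]
tool_rot: [[-0.518, 0.856, 0.005], [0.856, 0.518, 0.003], [-0.0, 0.006, -1.0]]
force: [0.1, -0.4, -2.8]
finger_gap: 12.4
finger_force: 59.7
```

servo_tool --plan "0 0 -0.7 0 0 0; 0 0 -1.3 0 0 0; 0 0 -1.8 0 0 0; 0 0 -2.1 0 0 0; 0 0 -2.3 0 0 0"

```text
time: 5.17
eef_pos: [486.5, 214.5, 143.7]
tool_rot: [[-0.518, 0.856, 0.005], [0.856, 0.518, 0.003], [-0.0, 0.005, -1.0]]
force: [-1.1, -0.2, -2.5]
finger_gap: 12.6
finger_force: 59.7
```

```bash
python3 -c "
from h import *
snap('wrist','w3.png')
go(540,-200,145,7)"
```

```text
t 5.2167 pos [486.572 214.571 143.815] yawy 31.168772162441968 tilt [0.005 0.003] F [-0.077  0.497 -1.391] gap 12.98928342037927 j [ -1.261  30.359 -35.323 108.864  23.298  47.697 -17.604]
shift cm [-38.238 -16.884  -0.204] rot [ 0.005 -0.001  0.422]
```

View pics/w3.png

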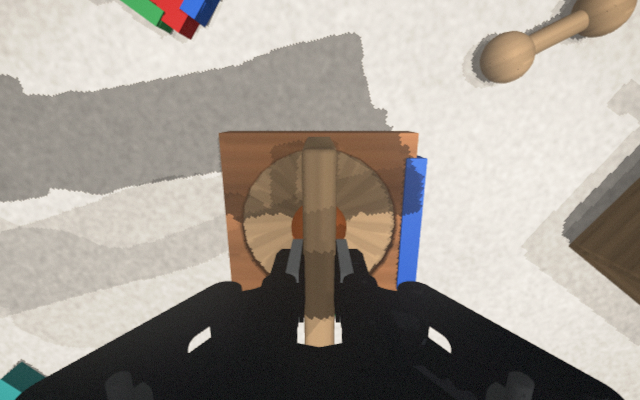

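The tray is lifted, with the ball centred at about (319,222). Next I carry it gently towards the bracket.

servo_tool --plan "-0.37 -0.16 0 0 0 0; -1.19 -0.53 0 0 0 0; -2.47 -1.09 0 0 0 0; -4.2 -1.86 0 0 0 0; -6.4 -2.83 0 0 0 0"

```text
time: 5.63
eef_pos: [494.9, 144.8, 142.9]
tool_rot: [[-0.519, 0.855, 0.004], [0.855, 0.519, 0.003], [0.001, 0.005, -1.0]]
force: [0.3, 0.8, -1.9]
finger_gap: 12.7
finger_force: 59.7
```

servo_tool --plan "-2.47 -1.09 0 0 0 0; -4.94 -2.18 0 0 0 0; -7.4 -3.27 0 0 0 0; -9.87 -4.36 0 0 0 0; -12.34 -5.45 0 0 0 0"

```text
time: 6.05
eef_pos: [512.1, 8.9, 142.5]
tool_rot: [[-0.517, 0.856, 0.003], [0.856, 0.517, 0.002], [-0.0, 0.004, -1.0]]
force: [0.0, 0.5, -2.3]
finger_gap: 12.7
finger_force: 59.7
```

servo_tool --plan "-2.47 -1.09 0 0 0 0; -4.94 -2.18 0 0 0 0; -7.4 -3.27 0 0 0 0; -9.87 -4.36 0 0 0 0; -12.34 -5.45 0 0 0 0"

```text
time: 6.47
eef_pos: [529.0, -124.9, 142.2]
tool_rot: [[-0.517, 0.856, 0.003], [0.856, 0.517, 0.002], [0.0, 0.004, -1.0]]
force: [0.2, 0.4, -2.5]
finger_gap: 12.9
finger_force: 59.7
```

servo_tool --plan "-2.2 -0.97 0 0 0 0; -3.93 -1.74 0 0 0 0; -5.2 -2.3 0 0 0 0; -6 -2.67 0 0 0 0; -6.4 -2.83 0 0 0 0"

```text
time: 6.88
eef_pos: [538.3, -193.3, 142.1]
tool_rot: [[-0.516, 0.856, 0.004], [0.856, 0.516, 0.002], [0.0, 0.004, -1.0]]
force: [0.7, -0.1, -3.3]
finger_gap: 12.6
finger_force: 59.7
```

servo_tool --plan "0 0 0 0 0 0.01; 0 0 0 0 0 0.04; 0 0 0 0 0 0.08; 0 0 0 0 0 0.13; 0 0 0 0 0 0.18"

```text
time: 7.3
eef_pos: [538.8, -189.8, 142.5]
tool_rot: [[-0.356, 0.935, 0.004], [0.935, 0.356, 0.004], [0.002, 0.005, -1.0]]
force: [-0.5, -0.5, -3.3]
finger_gap: 12.7
finger_force: 59.7
```

servo_tool --plan "0 0 0 0 0 0.05; 0 0 0 0 0 0.1; 0 0 0 0 0 0.15; 0 0 0 0 0 0.19; 0 0 0 0 0 0.215"

```text
time: 7.72
eef_pos: [538.8, -189.9, 142.5]
tool_rot: [[-0.149, 0.989, 0.004], [0.989, 0.149, 0.003], [0.003, 0.005, -1.0]]
force: [0.4, 1.0, -2.4]
finger_gap: 12.9
finger_force: 59.7
```

servo_tool --plan "0 0 0 0 0 0.01; 0 0 0 0 0 0.02; 0 0 0 0 0 0.02"

```text
time: 7.97
eef_pos: [538.7, -191.4, 142.5]
tool_rot: [[-0.129, 0.992, 0.004], [0.992, 0.129, 0.003], [0.002, 0.005, -1.0]]
force: [0.7, -0.4, -2.6]
finger_gap: 13.0
finger_force: 59.7
```

```bash
python3 -c "
from h import *
a,_=snap('wrist','w4.png')
b,_=snap('top','t4.png')
go(540,-200,145,7)
c=cv2.resize(b[110:190,365:445],(400,400),interpolation=cv2.INTER_CUBIC)
cv2.imwrite('pics/t4c.png',c[:,:,::-1])
"
```

```text
t 8.0667 pos [ 538.702 -191.706  142.466] yawy 7.431506080117886 tilt [0.004 0.003] F [ 0.499 -0.619 -3.011] gap 12.923172311897131 j [ 34.846  32.013 -26.212 103.304  17.913  48.612   7.606]
shift cm [-0.839  0.023 -0.255] rot [ 0.005 -0.002  0.008]
```

View pics/w4.png

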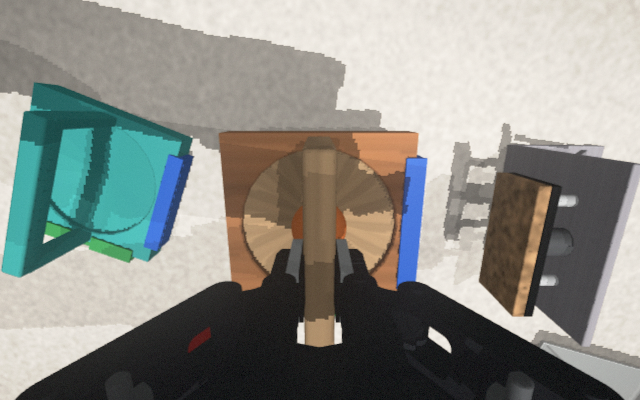

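The wrist view shows the cork pad at the right, around (515,245), squared to the blue strip. I'll enlarge the pad to measure its face.

```bash
python3 -c "
from h import *
a=cv2.imread('pics/w4.png');
c=cv2.resize(a[160:330,465:595],None,fx=3.5,fy=3.5,interpolation=cv2.INTER_CUBIC)
t=cv2.resize(cv2.imread('pics/t4.png')[120:190,380:430],(340,595-119),interpolation=cv2.INTER_CUBIC)
H=595
c2=np.zeros((H,455+340,3),np.uint8);c2[:c.shape[0],:455]=c;c2[:476,455:]=t
cv2.imwrite('pics/c4.png',c2)
d=load('w4')
# predictions for a hypothesised face
for ang in (5,7,9):
  n=np.array([np.cos(np.radians(ang)),np.sin(np.radians(ang)),0]);s=np.array([-n[1],n[0],0]);P=np.array([672,-190,85])
  print(ang,[ (px(d,P+s*a*45+np.array([0,0,b*23]))).round(0).tolist() for a,b in [(1,1),(1,-1),(-1,-1),(-1,1)]])
"
```

```text
5 [[546.0, 183.0], [501.0, 170.0], [479.0, 279.0], [514.0, 315.0]]
7 [[543.0, 183.0], [499.0, 170.0], [481.0, 279.0], [516.0, 315.0]]
9 [[541.0, 183.0], [497.0, 170.0], [483.0, 279.0], [518.0, 315.0]]
```

View pics/c4.png

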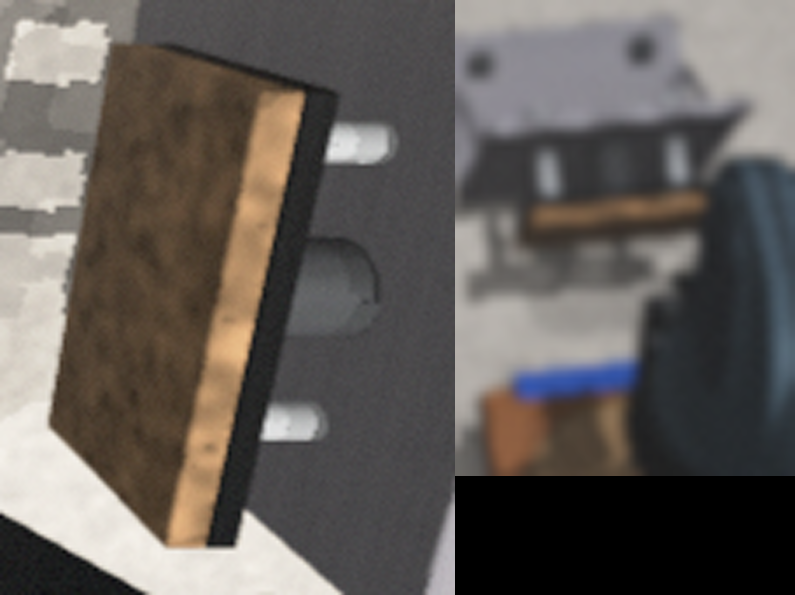

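The front-face corners in w4 pixels are: top far (539.9,186.3), bottom far (496.4,172.9), bottom near (479.3,281.4), top near (512.4,316.3).

```bash
python3 -c "
from h import *
from scipy.optimize import least_squares
d=load('w4');O=np.array([(539.9,186.3),(496.4,172.9),(479.3,281.4),(512.4,316.3)])
def f(q):
  n=np.array([np.cos(q[2]),np.sin(q[2]),0]);s=np.array([-n[1],n[0],0]);P=np.array([q[0],q[1],q[3]])
  return (np.array([px(d,P+s*a*45+np.array([0,0,b*23])) for a,b in [(1,1),(1,-1),(-1,-1),(-1,1)]])-O).ravel()
r=least_squares(f,[672,-190,.12,85]);print(r.x,np.degrees(r.x[2]),r.fun)
# tray far edge (tray -x edge, top z) and strip lip
o=bot.get_obs();R=np.array(o['tool_rot']);p=np.array(o['eef_pos'])
for u,v in [(220,133),(418,132)]: print(R.T@(pt(d,u,v,p[2]-70.4+24)-p))
for u,v in [(416,158),(426,158),(408,280),(418,280)]: print('lip',R.T@(pt(d,u,v,p[2]-70.4+24)-p))
print(R.T@(pt(d,319,223,p[2]-70.4+33)-p), p)
"
```

```text
[ 6.71769972e+02 -1.92689674e+02  1.21185766e-01  8.32664132e+01] 6.943432949261224 [-0.20841302  0.31461425  0.25716528 -0.22978625 -0.60804368 -0.31038669
  0.50280519  0.10969894]
[ 57.59498753 -59.18708075  46.25005224]
[58.11061677 59.64029962 46.79254492]
lip [42.49838091 59.75896336 46.76078722]
lip [42.49214015 65.91517705 46.78882452]
lip [-41.38526913  61.35068561  46.59450236]
lip [-41.40795519  68.24340078  46.62586145]
[ 3.54535255  0.13248821 37.40840651] [ 538.70207526 -191.70600728  142.46598271]
```

servo_tool --plan "-0.1 0.1 0 0 0 0.002; -0.3 0.4 0 0 0 0.004; -0.6 0.8 0 0 0 0.008; -0.9 1.3 0 0 0 0.008; -1.2 1.8 0 0 0 0.008"

```text
time: 8.48
eef_pos: [558.8, -202.0, 142.6]
tool_rot: [[-0.12, 0.993, 0.005], [0.993, 0.12, 0.002], [0.002, 0.005, -1.0]]
force: [0.4, 0.1, -2.4]
finger_gap: 12.8
finger_force: 59.7
```

servo_tool --plan "-0.15 0.5 0 0 0 0; -0.25 1 0 0 0 0; -0.3 1.5 0 0 0 0; -0.3 2 0 0 0 0; -0.3 2.5 0 0 0 0"

```text
time: 8.9
eef_pos: [583.8, -201.2, 142.6]
tool_rot: [[-0.121, 0.993, 0.004], [0.993, 0.121, 0.003], [0.002, 0.004, -1.0]]
force: [0.4, 0.5, -3.6]
finger_gap: 13.0
finger_force: 59.7
```

servo_tool --plan "0 0.5 0 0 0 0; 0 0.9 0 0 0 0; 0 1.2 0 0 0 0; 0 1.4 0 0 0 0; 0 1.5 0 0 0 0"

```text
time: 9.32
eef_pos: [598.4, -199.5, 142.7]
tool_rot: [[-0.121, 0.993, 0.004], [0.993, 0.121, 0.003], [0.002, 0.005, -1.0]]
force: [-0.2, 0.1, -2.6]
finger_gap: 12.5
finger_force: 59.7
```

servo_tool --plan "0 0 0 0 0 0; 0 0 0 0 0 0; 0 0 0 0 0 0"

```text
time: 9.57
eef_pos: [597.9, -199.8, 142.7]
tool_rot: [[-0.121, 0.993, 0.004], [0.993, 0.121, 0.002], [0.002, 0.004, -1.0]]
force: [-0.4, -1.0, -2.7]
finger_gap: 12.9
finger_force: 59.7
```

```bash
python3 -c "
from h import *
a,_=snap('wrist','w5.png')
go(615.9,-197.2,143,6.94)
cv2.imwrite('pics/w5c.png',cv2.resize(a[110:340,210:530],(800,575),interpolation=cv2.INTER_CUBIC)[:,:,::-1])
"
```

```text
t 9.6167 pos [ 597.95  -199.754  142.708] yawy 6.926540399098715 tilt [0.004 0.002] F [ 0.522 -0.834 -2.832] gap 12.593164045143242 j [ 32.04   36.945 -25.205  94.235  18.508  52.8     6.963]
shift cm [ 0.037  1.813 -0.021] rot [ 0.004 -0.002 -0.   ]
```

View pics/w5c.png

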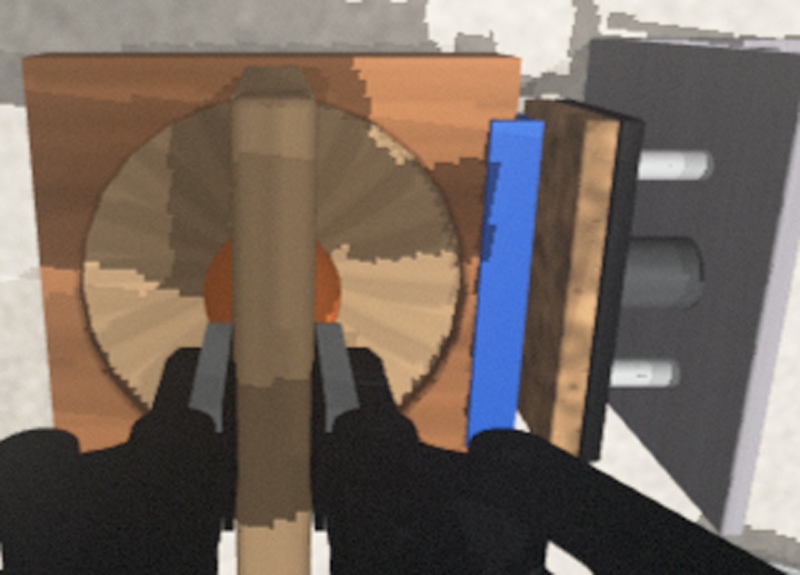

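The blue lip sits just in front of and parallel to the cork, and the ball is centred. The far end of the lip is at crop (545,120) and the pad's top far corner is at crop (585,118). I'll check the sideways offset and the gap numerically.

```bash
python3 -c "
from h import *
d=load('w5');q=lambda x,y:(210+x/2.5,110+y/2.5)
o=bot.get_obs();R=np.array(o['tool_rot']);p=np.array(o['eef_pos'])
g=lambda n,x,y,z:print(n,R.T@(pt(d,*q(x,y),z)-p))
z=p[2]-46.4
g('lip far',545,120,z);g('lip far in',490,121,z);g('lip near',517,430,z)
g('pad far',585,118,107);g('pad near',553,455,107);g('tray far L',22,58,z);g('tray far R',521,58,z)
g('ball',272,290,z+9);
"
```

```text
lip far [42.14091844 67.04157377 46.77273489]
lip far in [41.90683278 53.52397024 46.71372949]
lip near [-43.28402878  67.4618038   46.60868621]
pad far [44.0704152  72.5016491  36.10751536]
pad near [-44.38525305  73.76307756  35.94122556]
tray far L [ 57.10586962 -59.98968169  46.25156216]
tray far R [57.04947844 59.83700866 46.77047647]
ball [ 1.21728121 -0.06974495 37.40248283]
```

servo_tool --plan "0.05 0.1 0 0 0 0; 0.1 0.2 0 0 0 0; 0.2 0.35 0 0 0 0; 0.2 0.5 0 0 0 0; 0.2 0.7 0 0 0 0"

```text
time: 10.03
eef_pos: [605.0, -196.6, 142.7]
tool_rot: [[-0.121, 0.993, 0.004], [0.993, 0.121, 0.003], [0.002, 0.004, -1.0]]
force: [-0.4, 0.2, -1.9]
finger_gap: 12.7
finger_force: 59.7
```

servo_tool --plan "0 0.2 0 0 0 0; 0 0.4 0 0 0 0; 0 0.6 0 0 0 0; 0 0.8 0 0 0 0; 0 0.9 0 0 0 0"

```text
time: 10.45
eef_pos: [613.7, -195.7, 142.6]
tool_rot: [[-0.121, 0.993, 0.004], [0.993, 0.121, 0.003], [0.002, 0.004, -1.0]]
force: [-1.8, 0.1, -0.5]
finger_gap: 12.2
finger_force: 59.8
```

servo_tool --plan "0 0.1 0 0 0 0; 0 0.1 0 0 0 0; 0 0.1 0 0 0 0; 0 0.1 0 0 0 0; 0 0.1 0 0 0 0"

```text
time: 10.87
eef_pos: [614.6, -195.6, 142.7]
tool_rot: [[-0.121, 0.993, 0.004], [0.993, 0.121, 0.003], [0.002, 0.004, -1.0]]
force: [-2.4, 0.7, -1.9]
finger_gap: 12.8
finger_force: 59.8
```

```bash
python3 -c "
from h import *
a,_=snap('wrist','w6.png')
go(615.9,-197.2,143,6.94)
F=[]
for i in range(4): F.append(bot.get_obs()['force']); bot.read_camera('wrist')
print(np.mean(F,0))
cv2.imwrite('pics/w6c.png',cv2.resize(a[110:340,210:530],(800,575),interpolation=cv2.INTER_CUBIC)[:,:,::-1])
"
```

```text
t 10.9167 pos [ 614.6   -195.604  142.707] yawy 6.933329492979306 tilt [0.004 0.003] F [-2.225  0.051 -2.117] gap 12.770950838602149 j [ 30.829  38.21  -25.024  91.873  18.657  53.909   6.423]
shift cm [-0.174  0.11  -0.029] rot [ 0.004 -0.002 -0.   ]
[-2.59   0.237 -2.138]
```

View pics/w6c.png

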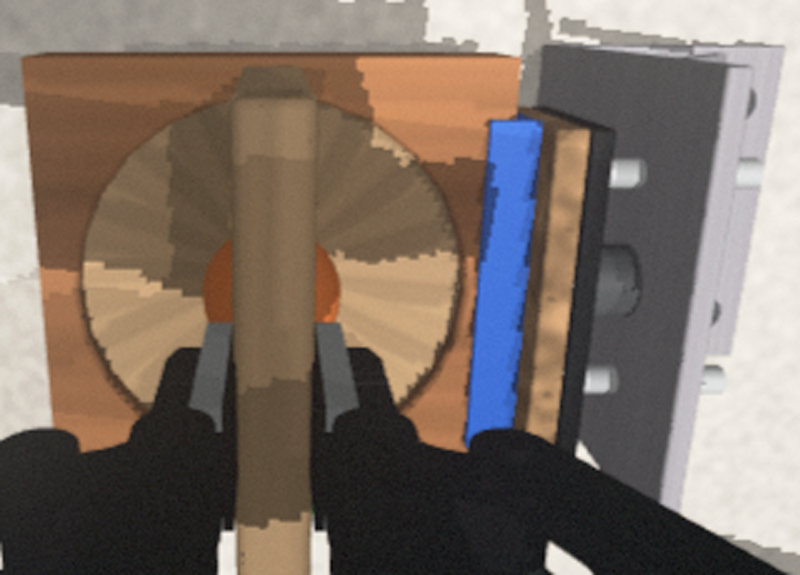

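```bash
python3 -c "
from h import *
n=np.array([.9927,.1208,0])
q=lambda x,y:(210+x/2.5,110+y/2.5)
A=load('w5');B=load('w6')
for a,b in [((643,120),(613,130)),((622,120),(590,130)),((587,118),(555,127))]:
  P=pt(A,*q(*a),108);Q=pt(B,*q(*b),108);print(P,Q,n@(Q-P))
F=[]
print(n@pt(B,*q(542,122),97), 'lip')
for i in range(12): F.append(bot.get_obs()['force']); bot.read_camera('wrist')
print(np.mean(F,0),bot.get_obs()['time'])
"
```

```text
[ 677.74967386 -145.93577855  108.        ] [ 688.03517636 -144.8295849   108.        ] 10.344046520390696
[ 672.92814616 -146.51737717  108.        ] [ 682.7383166  -145.46845206  108.        ] 9.865266350179867
[ 664.78913187 -147.03507706  108.        ] [ 674.52858603 -145.75805855  108.        ] 9.822619981013426
652.7755344499632 lip
[-2.55886709  0.49047021 -2.22242741] 11.7167
```

servo_tool --plan "0 0 0 0 0 0; 0 0 0 0 0 0; 0 0 0 0 0 0; 0 0 0 0 0 0; 0 0 0 0 0 0"

```text
time: 12.13
eef_pos: [614.8, -195.6, 142.8]
tool_rot: [[-0.121, 0.993, 0.004], [0.993, 0.121, 0.003], [0.002, 0.005, -1.0]]
force: [-1.9, 0.2, -2.6]
finger_gap: 12.8
finger_force: 59.7
```

servo_tool --plan "0 -0.1 0 0 0 0; 0 -0.3 0 0 0 0; 0 -0.6 0 0 0 0; 0 -1 0 0 0 0; 0 -1.5 0 0 0 0"

```text
time: 12.55
eef_pos: [600.4, -197.5, 143.1]
tool_rot: [[-0.121, 0.993, 0.006], [0.993, 0.121, 0.002], [0.002, 0.006, -1.0]]
force: [0.1, 0.6, -2.9]
finger_gap: 12.7
finger_force: 59.7
```

servo_tool --plan "0 -0.6 0 0 0 0; 0 -1.2 0 0 0 0; 0 -1.8 0 0 0 0; 0 -2.4 0 0 0 0; 0 -3 0 0 0 0"

```text
time: 12.97
eef_pos: [569.5, -201.2, 142.7]
tool_rot: [[-0.121, 0.993, 0.005], [0.993, 0.121, 0.002], [0.002, 0.005, -1.0]]
force: [-0.2, 0.3, -2.5]
finger_gap: 12.7
finger_force: 59.7
```

servo_tool --plan "0 -0.5 0 0 0 0; 0 -0.8 0 0 0 0; 0 -1 0 0 0 0; 0 -1.1 0 0 0 0; 0 -1.1 0 0 0 0"

```text
time: 13.38
eef_pos: [559.2, -202.4, 142.6]
tool_rot: [[-0.121, 0.993, 0.004], [0.993, 0.121, 0.003], [0.002, 0.005, -1.0]]
force: [-0.1, 0.2, -2.1]
finger_gap: 12.8
finger_force: 59.7
```

servo_tool --plan "0 0 0 0 0 -0.02; 0 0 0 0 0 -0.06; 0 0 0 0 0 -0.12; 0 0 0 0 0 -0.2; 0 0 0 0 0 -0.28"

```text
time: 13.8
eef_pos: [559.6, -202.2, 142.5]
tool_rot: [[-0.395, 0.919, 0.005], [0.919, 0.395, 0.003], [0.001, 0.005, -1.0]]
force: [-0.2, 0.3, -2.7]
finger_gap: 13.0
finger_force: 59.7
```

```bash
python3 -c "
from h import *
go(560,-202,143,96.94)"
```

```text
t 13.8 pos [ 559.58  -202.204  142.545] yawy 23.273428939494238 tilt [0.005 0.003] F [-0.191  0.25  -2.707] gap 12.96450852152627 j [ 37.097  34.722 -29.547  99.649  20.94   50.957  21.902]
shift cm [ 0.002  0.047 -0.045] rot [ 0.005  0.003 -1.286]
```

servo_tool --plan "0 0 0 0 0 -0.1; 0 0 0 0 0 -0.2; 0 0 0 0 0 -0.3; 0 0 0 0 0 -0.4; 0 0 0 0 0 -0.5"

```text
time: 14.22
eef_pos: [559.6, -202.4, 142.5]
tool_rot: [[-0.788, 0.616, 0.005], [0.616, 0.788, 0.003], [-0.002, 0.005, -1.0]]
force: [-0.2, -0.2, -2.7]
finger_gap: 12.4
finger_force: 59.7
```

servo_tool --plan "0 0 0 0 0 -0.1; 0 0 0 0 0 -0.2; 0 0 0 0 0 -0.3; 0 0 0 0 0 -0.4; 0 0 0 0 0 -0.5"

```text
time: 14.63
eef_pos: [559.5, -202.5, 142.5]
tool_rot: [[-0.987, 0.163, 0.005], [0.163, 0.987, 0.003], [-0.004, 0.003, -1.0]]
force: [-0.0, -0.1, -2.0]
finger_gap: 13.0
finger_force: 59.7
```

servo_tool --plan "0 0 0 0 0 -0.09; 0 0 0 0 0 -0.17; 0 0 0 0 0 -0.23; 0 0 0 0 0 -0.27; 0 0 0 0 0 -0.287"

```text
time: 15.05
eef_pos: [559.4, -202.5, 142.4]
tool_rot: [[-0.993, -0.119, 0.004], [-0.119, 0.993, 0.003], [-0.005, 0.002, -1.0]]
force: [-0.8, -0.2, -1.7]
finger_gap: 12.8
finger_force: 59.7
```

servo_tool --plan "0 0 0 0 0 0; 0 0 0 0 0 0; 0 0 0 0 0 0; 0 0 0 0 0 0"

```text
time: 15.38
eef_pos: [559.3, -202.4, 142.6]
tool_rot: [[-0.993, -0.117, 0.004], [-0.117, 0.993, 0.002], [-0.005, 0.002, -1.0]]
force: [-0.3, -0.4, -2.0]
finger_gap: 12.6
finger_force: 59.7
```

```bash
python3 -c "
from h import *
go(560,-202,143,96.94)
for n in ('wrist','scene','top'): snap(n,n+'8.png')
a=cv2.cvtColor(cv2.imread('pics/wrist8.png'),cv2.COLOR_BGR2HSV)
m=cv2.inRange(a,(3,180,60),(13,255,255)); k,l,s,c=cv2.connectedComponentsWithStats(m)
print([(s[i],c[i]) for i in range(1,k) if s[i][4]>60])
for f,lo,hi in (('blue',(108,130,80),(122,255,255)),):
  m=cv2.inRange(a,lo,hi);k,l,s,c=cv2.connectedComponentsWithStats(m);print(f,[(s[i],c[i]) for i in range(1,k) if s[i][4]>100])
"
```

```text
t 15.3833 pos [ 559.279 -202.366  142.553] yawy 96.69483784178031 tilt [0.004 0.002] F [-0.305 -0.416 -1.995] gap 12.603735484657761 j [ 48.178  39.826 -46.344  99.016  33.808  55.881  85.571]
shift cm [-0.076  0.028 -0.044] rot [ 0.002  0.005 -0.004]
[(array([337, 217,   9,  21,  85], dtype=int32), array([340.447, 227.659]))]
blue [(array([ 304,    0,   81,   30, 1245], dtype=int32), array([353.386,  10.154])), (array([ 397,  157,   30,  130, 2352], dtype=int32), array([411.204, 218.898]))]
```

servo_tool --plan "-0.1 -0.05 0 -0.001 0.001 -0.002; -0.3 -0.1 0 -0.002 0.003 -0.004; -0.6 -0.2 0 -0.003 0.005 -0.004; -1 -0.3 0 -0.003 0.005 -0.004; -1.5 -0.3 0 -0.003 0.005 -0.004"

```text
time: 15.95
eef_pos: [574.9, -204.0, 142.5]
tool_rot: [[-0.993, -0.12, -0.001], [-0.12, 0.993, 0.005], [0.001, 0.005, -1.0]]
force: [-0.2, -0.3, -2.1]
finger_gap: 12.5
finger_force: 59.7
```

servo_tool --plan "-0.5 0 0 0 0 0; -1 0 0 0 0 0; -1.5 0 0 0 0 0; -1.9 0 0 0 0 0; -2.2 0 0 0 0 0"

```text
time: 16.37
eef_pos: [597.0, -200.6, 142.6]
tool_rot: [[-0.993, -0.121, -0.001], [-0.121, 0.993, 0.005], [0.0, 0.005, -1.0]]
force: [-1.0, 0.1, -2.5]
finger_gap: 12.9
finger_force: 59.7
```

servo_tool --plan "-0.2 0 0 0 0 0; -0.3 0 0 0 0 0; -0.3 0 0 0 0 0; -0.3 0 0 0 0 0; -0.3 0 0 0 0 0"

```text
time: 16.78
eef_pos: [599.0, -200.7, 142.6]
tool_rot: [[-0.993, -0.121, -0.001], [-0.121, 0.993, 0.005], [0.001, 0.005, -1.0]]
force: [0.4, -0.8, -1.8]
finger_gap: 12.8
finger_force: 59.7
```

```bash
python3 -c "
from h import *
n=np.array([.9927,.1208,0]);s=np.array([-.1208,.9927,0])
F=[]
for i in range(6): F.append(bot.get_obs()['force']); bot.read_camera('wrist')
go(560,-202,143,96.94)
p=np.array(bot.get_obs()['eef_pos']);R=np.array(bot.get_obs()['tool_rot']);print(np.mean(F,0),n@p,s@p,R[2])
"
```

```text
t 17.0833 pos [ 599.202 -200.609  142.575] yawy 96.94266748462002 tilt [-0.001  0.005] F [-0.286 -0.562 -1.349] gap 12.748977076286705 j [ 44.802  43.011 -45.496  92.884  34.226  59.054  85.759]
shift cm [ 3.908  0.336 -0.039] rot [ 0.005 -0.001  0.   ]
[ 0.048  0.295 -2.857] 570.5940925191491 -271.52790631527216 [ 0.001  0.005 -1.   ]
```

servo_tool --plan "-0.1 0 0 0 0 0; -0.25 0 0 0 0 0; -0.4 0 0 0 0 0; -0.6 0 0 0 0 0; -0.8 0 0 0 0 0"

```text
time: 17.5
eef_pos: [607.2, -199.6, 142.5]
tool_rot: [[-0.993, -0.121, -0.002], [-0.121, 0.993, 0.005], [0.001, 0.005, -1.0]]
force: [-1.0, -0.8, -1.2]
finger_gap: 13.0
finger_force: 59.8
```

servo_tool --plan "-0.2 0 0 0 0 0; -0.35 0 0 0 0 0; -0.45 0 0 0 0 0; -0.5 0 0 0 0 0; -0.5 0 0 0 0 0"

```text
time: 17.92
eef_pos: [612.1, -199.0, 142.5]
tool_rot: [[-0.993, -0.121, -0.001], [-0.121, 0.993, 0.005], [0.001, 0.005, -1.0]]
force: [-2.9, 0.6, -1.9]
finger_gap: 12.9
finger_force: 59.8
```

```bash
python3 -c "
from h import *
n=np.array([.9927,.1208,0]);s=np.array([-.1208,.9927,0])
F=[]
for i in range(12): F.append(bot.get_obs()['force']); bot.read_camera('wrist')
go(560,-202,143,96.94)
p=np.array(bot.get_obs()['eef_pos']);R=np.array(bot.get_obs()['tool_rot']);print(np.mean(F,0),np.std(F,0),n@p,s@p,R[2])
snap('wrist','wrist9.png');snap('scene','scene9.png');snap('top','top9.png')
a=cv2.cvtColor(cv2.imread('pics/wrist9.png'),cv2.COLOR_BGR2HSV)
m=cv2.inRange(a,(3,180,60),(13,255,255)); k,l,s,c=cv2.connectedComponentsWithStats(m)
print([(s[i],c[i]) for i in range(1,k) if s[i][4]>60])
m=cv2.inRange(a,(108,130,80),(122,255,255));k,l,s,c=cv2.connectedComponentsWithStats(m);print([(s[i],c[i]) for i in range(1,k) if s[i][4]>100])
"
```

```text
t 18.5167 pos [ 612.156 -199.     142.555] yawy 96.94714277533315 tilt [-0.001  0.005] F [-1.7   -0.03  -1.791] gap 12.426966336208919 j [ 43.664  43.963 -45.218  90.974  34.375  59.929  85.682]
shift cm [ 5.214  0.333 -0.04 ] rot [ 0.005 -0.     0.   ]
[-2.355 -0.028 -1.981] [0.518 0.524 0.379] 583.6482798918213 -271.49587996553726 [ 0.     0.005 -1.   ]
[(array([337, 212,   8,  26,  74], dtype=int32), array([339.892, 225.757]))]
[(array([ 397,  156,   30,  132, 2369], dtype=int32), array([411.152, 218.621]))]
```

servo_tool --plan "0 0 0 0 0 0; 0 0 0 0 0 0; 0 0 0 0 0 0; 0 0 0 0 0 0; 0 0 0 0 0 0"

```text
time: 19.08
eef_pos: [612.2, -199.0, 142.5]
tool_rot: [[-0.993, -0.121, -0.001], [-0.121, 0.993, 0.005], [0.001, 0.005, -1.0]]
force: [-2.6, -0.3, -2.4]
finger_gap: 12.6
finger_force: 59.7
```

servo_tool --plan "0 0 0 0 0 0; 0 0 0 0 0 0; 0 0 0 0 0 0; 0 0 0 0 0 0; 0 0 0 0 0 0"

```text
time: 19.5
eef_pos: [612.2, -199.0, 142.6]
tool_rot: [[-0.993, -0.121, -0.001], [-0.121, 0.993, 0.005], [0.001, 0.005, -1.0]]
force: [-2.0, 0.3, -1.6]
finger_gap: 12.8
finger_force: 59.7
```

```bash
python3 -c "
from h import *
print(bot.hand_in())"
```

```text
the job is handed in; nothing more can be done
None
```

The job is handed in at about 19.5 s: the blue strip pressed the pad in about 10 mm for over a second, and the tray is now held level with the green strip pressing (about 2.4 N, roughly 10–12 mm judged by force, since the camera could not see the pad there) and the ball centred; no verdict was returned.

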